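# Tap home the plugs of three bamboo tubes, slimmest first

### The arm

A 6-joint arm with a two-finger parallel gripper is mounted at the origin on the work surface. World frame = base frame: x ahead of the robot, y to its left, z up, the work surface at z = 0. Lengths are in m, angles in degrees, forces in N, time in s.
With the tool pointing down it reaches from about 0.25 to 0.775 m from the base axis. Payload 4 kg.
Tool frame: the origin (TCP) lies at the very end of the fingers, on their centre line; the grasp point (between the pads) lies grip_point_offset behind it (grip_point_offset is the distance from the TCP to the grasp point, in m); z points along the fingers, y is the direction in which the jaws open and shut (so a half turn about z gives the same grasp; the last joint's range is limited). The gripper opens to 94 mm and grips with 3 to 60 N. Pads are 16 mm wide; open, the fingers measure 119 mm over their backs; the gripper's body (75 mm by 177 mm) begins 78 mm behind the grasp point.
Start: joints at [-73.516, 4.996, 78.535, -0, 96.463, -5.907], TCP at [0.21, -0.509, 0.206] pointing down, gripper open.
Joint ranges: [-177.83, 177.83], [-43.37, 116.18], [15.69, 146.23], [-61.86, 241.86], [9.47, 152.12], [-147.06, 147.06]. Speed limits (degrees/s): [159.86, 159.86, 180, 180, 180, 180].

### API

Orientations are given as a 3x3 rotation matrix whose columns are the frame's x, y, z axes.
In Python, from station import sense, get_image, finish_job, grip_point_offset gives the robot as it stands.
- The arm moves only by the shell command python3 -m handwheel 'ROWS' [OPENING]. ROWS is JSON, a list of rows, each a list of 2 entries, a list of its own where there are three numbers: the shift along the tool's x, y, z in mm, then the turn, a rotation vector about the tool's x, y, z in degrees. In form: [[[x, y, z], [ax, ay, az]], ...]. A call has 1 to 20 rows; each row shifts and turns the commanded pose from where the row before left it, along the tool's axes as they then stand; what a row does not reach is not made up. A row lasts 1/10 s, in which the tool goes at most 50 mm and 8.59 degrees, less where a joint would pass 70% of its speed; a pose out of reach is approached as far as the arm can. A call is refused whole if a number of a shift passes 50 or a number of a turn 8.59, either way. A call with a gripper value outside its range is refused whole. OPENING is the finger opening in mm, from 0 to 94, set as the call begins (- or left out, the last holds). The fingers move at their own pace and stop on an object; the grip force is fixed at half the most. Time passes only in rows, so rows that do not move let the fingers close. It gives the time, the measured TCP pose, the force and the opening at its end, in the units of the state.
- sense(): the state, without advancing time (a new reading comes with each control period).
- get_image(name): name is "scene" or "top" or "wrist"; returns a dict with "image" (400x640x3 uint8, blue, green, red), "depth" (400x640 float32, m along the optical axis (not along the pixel's ray), 0 where there is no reading), "mtx" (3x3 intrinsics, pixels), "view" (4x4, takes a point from world to camera coordinates). Camera axes: x right, y down, z forward; pixel columns grow to the right and rows downward; lengths in m; the calibration is good to about 2 mm. A picture is of the moment at which its call begins.
- finish_job(): hands the job in, once; it reports no verdict.
The state is a dict: "clock": time; "q": joint angles; "qvel": joint speeds; "joint_efforts": joint torques, N m; "eef_pos": TCP position; "tool_rot": TCP orientation; "wrist_force": force on the tool from outside, world axes, zero at the start; "moment": the same for the moment, N m; "opening": finger opening in m.
Only numpy, scipy, OpenCV 4.12 (cv2) and the standard library are available. Lean on these libraries where they do the work, as an engineer would, in place of code of your own. Each camera call takes 0.05 s, during which the arm holds its last target.

### The job

The glue is fresh on the wooden plugs of the three upright bamboo tubes: with the fingertips, tap or press each plug gently down until its cap sits on the rim, first the slim tube, then the middle one, then the thick one. Leave each tube standing where it is, without lifting, tipping or shoving it, and leave everything else on the bench alone.

Things in the scene. Friction and masses are not known exactly. Their poses are not given: they have to be found in the camera images.
- tube_slim: the slim one of three upright bamboo tubes: 30 mm across, its rim 112 mm above the table, standing loose on a round wooden foot 72 mm across and 12 mm thick; about 0.2 to 0.6 kg. Closed by a dark wooden cap-shaped plug of the tube's own width with a cork pad on top. Origin: centre of the foot's underside; z up along the tube.
- cap_slim (a point): centre of the top of the cap on the slim tube, at rest: a dark wooden disc 30 mm across and 10 mm thick with a flat cork pad (28 mm across, 6 mm thick) on it. It is 140 mm above the table when the plug is fully out and 128 mm when home (wooden disc down on the rim); moves with the plug. The cork is springy, about 4 N per mm up to 5 mm, so it gives some 1 mm before the plug slides.
- plug_slim (a joint): how far the plug of the slim tube has been driven in, in m: 0 fully out (12 mm of pale stem showing under the cap), 0.012 home, cap down on the rim, hard stop. At the start 0 to 0.003. A push of about 4 to 5 N straight down moves it; it stays where it is left, and cannot be pulled out.
- tube_middle: the middle one of three upright bamboo tubes: 44 mm across, its rim 88 mm above the table, standing loose on a round wooden foot 72 mm across and 12 mm thick; about 0.2 to 0.6 kg. Closed by a dark wooden cap-shaped plug of the tube's own width with a cork pad on top. Origin: centre of the foot's underside; z up along the tube.
- cap_middle (a point): centre of the top of the cap on the middle tube, at rest: a dark wooden disc 44 mm across and 10 mm thick with a flat cork pad (42 mm across, 6 mm thick) on it. It is 116 mm above the table when the plug is fully out and 104 mm when home (wooden disc down on the rim); moves with the plug. The cork is springy, about 4 N per mm up to 5 mm, so it gives some 1 mm before the plug slides.
- plug_middle (a joint): how far the plug of the middle tube has been driven in, in m: 0 fully out (12 mm of pale stem showing under the cap), 0.012 home, cap down on the rim, hard stop. At the start 0 to 0.003. A push of about 4 to 5 N straight down moves it; it stays where it is left, and cannot be pulled out.
- tube_thick: the thick one of three upright bamboo tubes: 60 mm across, its rim 100 mm above the table, standing loose on a round wooden foot 72 mm across and 12 mm thick; about 0.2 to 0.6 kg. Closed by a dark wooden cap-shaped plug of the tube's own width with a cork pad on top. Origin: centre of the foot's underside; z up along the tube.
- cap_thick (a point): centre of the top of the cap on the thick tube, at rest: a dark wooden disc 60 mm across and 10 mm thick with a flat cork pad (58 mm across, 6 mm thick) on it. It is 128 mm above the table when the plug is fully out and 116 mm when home (wooden disc down on the rim); moves with the plug. The cork is springy, about 4 N per mm up to 5 mm, so it gives some 1 mm before the plug slides.
- plug_thick (a joint): how far the plug of the thick tube has been driven in, in m: 0 fully out (12 mm of pale stem showing under the cap), 0.012 home, cap down on the rim, hard stop. At the start 0 to 0.003. A push of about 4 to 5 N straight down moves it; it stays where it is left, and cannot be pulled out.
- offcut: bystander: open bamboo cup, no plug, 50 mm across, 75 mm tall, standing. Origin: centre of its underside
- glue: bystander: white glue bottle, 44 mm across, 85 mm tall, standing. Origin: centre of its underside
- mallet: bystander: small wooden mallet lying down, handle along its x from x = -90 to 80 mm, head 44 mm across and 80 mm long along y at x = 100 mm; 44 mm high. Origin: on the table under the handle
- file: bystander: flat steel file with a pale wooden handle lying along its x, from x = -150 mm (handle end) to 140 mm; 22 mm high. Origin: on the table under it
- screwdriver: bystander: screwdriver with a wooden handle lying along its x, handle to -x, about 200 mm long, under 35 mm high. Origin: on the table under it
- tape: bystander: roll of paper tape lying flat, 76 mm across, 24 mm high. Origin: centre of its underside
- gauge_block: bystander: plain wooden block 70 x 34 x 30 mm (x, y, z). Origin: centre of its underside
Mind the look-alikes: they are no part of the job. Leave any turquoise look-alike of the tube_slim alone.

How it is judged:
By the outcome, as a careful person would: the job done as asked, in the order asked, and still so for the second after the job is handed in, with the robot touching nothing.
It also fails if it takes over 48 s, if anything falls off the work surface, if the arm or the gripper's body presses on something with over 40 N, if the wrist force passes 120 N, or if a joint passes its speed limit or range.

## Working session

There is one attempt and no reset: what is moved stays moved. The work goes in short steps, Python scripts to look and compute and a shell command to move; the robot and the scene stay as the last step left them, time stands still between calls to the robot, and variables do not carry over. Pictures are saved under pics/ and viewed, and the job is handed in when it is done.

```bash
mkdir -p pics; ls
cat > h.py <<'E'
import numpy as np, cv2, pickle
from station import *
def snap(n,tag):
    d=get_image(n); cv2.imwrite(f'pics/{tag}.png',d['image']); pickle.dump(d,open(f'pics/{tag}.pkl','wb')); return d
def load(tag): return pickle.load(open(f'pics/{tag}.pkl','rb'))
def world(d,u,v,z=None):
    K=d['mtx'];V=d['view'];R=V[:3,:3];t=V[:3,3]
    r=np.linalg.inv(K)@[u,v,1]
    C=-R.T@t; w=R.T@r
    if z is None: return C+w*d['depth'][int(v),int(u)]
    return C+w*(z-C[2])/w[2]
E
python3 - <<'E'
from h import *
s=sense()
print({k:np.round(v,4).tolist() for k,v in s.items()},grip_point_offset)
for n in('scene','top'):
    d=snap(n,n+'0');V=d['view'];print(n,-V[:3,:3].T@V[:3,3])
E
```

```text
pics
{'clock': 0.0, 'q': [-73.516, 5.0396, 78.6255, -0.0005, 96.4625, -5.9083], 'qvel': [0.0074, 0.0489, 0.0755, 0.0118, -0.0165, 0.0657], 'joint_efforts': [-0.0013, -34.0178, -30.2427, 0.0715, 0.0329, -0.0002], 'eef_pos': [0.2093, -0.508, 0.2043], 'tool_rot': [[0.9246, 0.3809, -0.0006], [0.3809, -0.9246, 0.0021], [0.0002, -0.0022, -1.0]], 'wrist_force': [0.1517, 0.2485, 0.4177], 'moment': [0.0051, 0.032, 0.014], 'opening': 0.0941} 0.0188
scene [1.19652695 0.4056081  0.73806297]
top [0.40329109 0.01890856 1.21669878]
```

View pics/scene0.png

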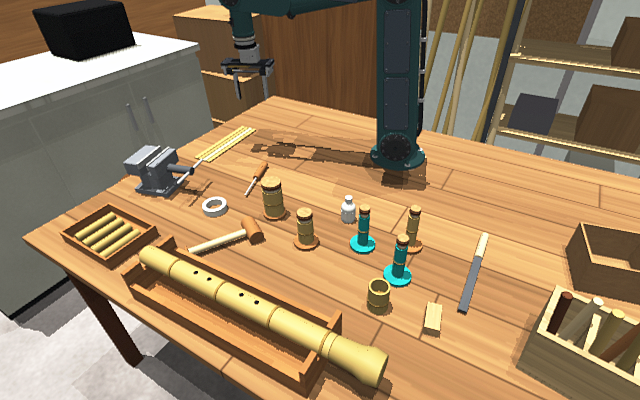

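View pics/top0.png

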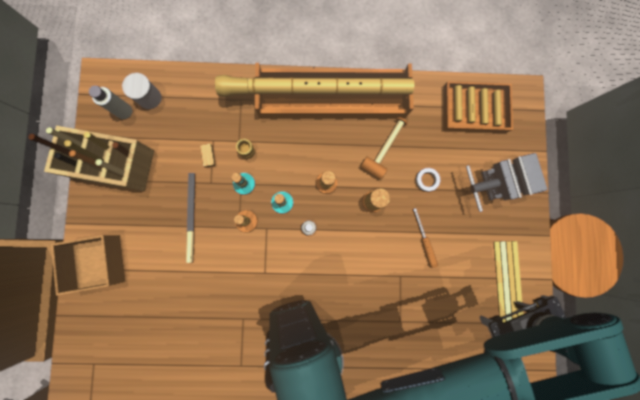

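Candidates for the slim tube in the top view are (243,183) and (282,202), both turquoise, and (245,221), plain bamboo. The bamboo one fits the description. I'll confirm it in an enlarged crop.

Run:
```python
from h import *
a=load('top0')['image'][160:240,220:400]; b=load('scene0')['image'][165:315,250:450]
cv2.imwrite('pics/c1.png',cv2.resize(a,None,fx=4.4,fy=4.4,interpolation=cv2.INTER_CUBIC))
cv2.imwrite('pics/c2.png',cv2.resize(b,None,fx=4,fy=4,interpolation=cv2.INTER_CUBIC))
```

```text
(no output)
```

View pics/c1.png

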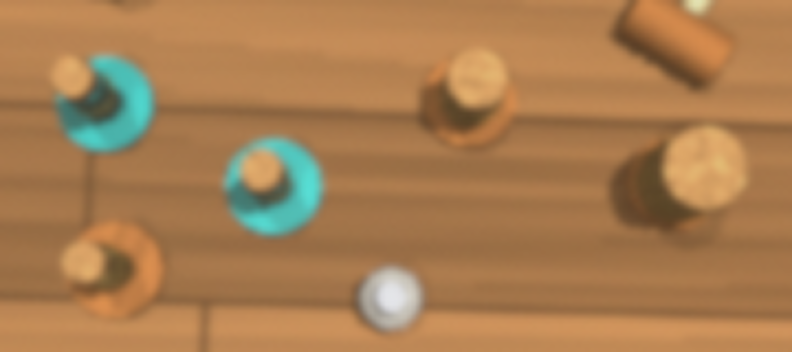

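View pics/c2.png

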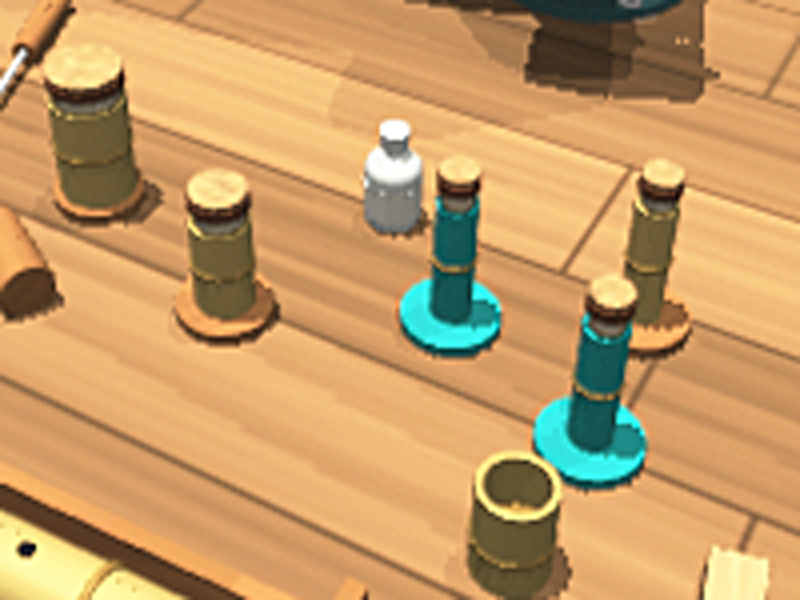

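The bamboo tube at top (239,219), scene (415,212) is tube_slim: it has a wooden foot and a pale stem. The two turquoise ones are look-alikes. The middle tube is at (328,178) and the thick one at (380,198).

Run:
```python
from h import *
d=load('top0')
f=lambda u,v:(u/4.4+220-.4,v/4.4+160-.4)
for n,c,z,ft in(('slim',(83,261),.139,(116,268)),('mid',(477,78),.115,(468,102)),('thick',(705,167),.127,(695,195)),('turqA',(72,77),.139,(105,104)),('turqB',(262,171),.139,(274,186)),('glue',(391,298),.085,(391,298))):
    u,v=f(*c); print(n,np.round([u,v]), 'depth',np.round(world(d,u,v),4),'plane',np.round(world(d,u,v,z),4),'foot',np.round(world(d,*f(*ft),.012),4))
# top-surface centroid by depth (world z) 
K=d['mtx'];V=d['view'];H,W=d['depth'].shape
vv,uu=np.mgrid[:H,:W]; P=np.stack([(uu-K[0,2])/K[0,0],(vv-K[1,2])/K[1,1],np.ones((H,W))],-1)*d['depth'][...,None]
Pw=(P-V[:3,3])@V[:3,:3]
for n,c in(('slim',(83,261)),('mid',(477,78)),('thick',(705,167))):
    u,v=map(int,f(*c)); w=Pw[v-14:v+15,u-14:u+15].reshape(-1,3); z0=np.median(Pw[v-1:v+2,u-1:u+2,2]); m=abs(w[:,2]-z0)<.004
    print(n,m.sum(),w[m].mean(0).round(4),(w[m].max(0)-w[m].min(0)).round(3))
d=load('scene0')
for n,u,v in(('slim',415,209),('mid',304.5,213),('thick',271,182)): print(n,world(d,u,v).round(4))
```

```text
slim [238. 219.] depth [0.4447 0.2178 0.1379] plane [0.4447 0.2176 0.139 ] foot [0.445  0.2165 0.012 ]
mid [328. 177.] depth [ 0.5776 -0.0415  0.1185] plane [ 0.5781 -0.0416  0.115 ] foot [ 0.576  -0.0409  0.012 ]
thick [380. 198.] depth [ 0.5196 -0.1978  0.126 ] plane [ 0.5195 -0.1976  0.127 ] foot [ 0.5104 -0.213   0.012 ]
turqA [236. 177.] depth [0.5668 0.2301 0.1415] plane [0.5672 0.2306 0.139 ] foot [0.5669 0.2301 0.012 ]
turqB [279. 198.] depth [0.5073 0.1017 0.1413] plane [0.5075 0.1018 0.139 ] foot [0.5088 0.1023 0.012 ]
glue [308. 227.] depth [0.4263 0.0134 0.0869] plane [0.4264 0.0134 0.085 ] foot [0.4278 0.013  0.012 ]
slim 71 [0.4439 0.2176 0.1382] [0.024 0.026 0.007]
mid 137 [ 0.5775 -0.0402  0.1157] [0.041 0.04  0.007]
thick 275 [ 0.5192 -0.1961  0.127 ] [0.055 0.058 0.008]
slim [0.4492 0.2197 0.1369]
mid [ 0.5819 -0.0356  0.1141]
thick [ 0.5221 -0.1919  0.1251]
```

```bash
python3 -m handwheel '[[[14,-16,0],[0,0,0]],[[27,-32,0],[0,0,0]],[[27,-32,0],[0,0,0]],[[27,-32,0],[0,0,0]],[[27,-32,0],[0,0,0]],[[27,-32,0],[0,0,0]],[[27,-32,0],[0,0,0]],[[27,-32,0],[0,0,0]],[[27,-32,0],[0,0,0]],[[27,-32,0],[0,0,0]],[[27,-32,0],[0,0,0]],[[27,-32,0],[0,0,0]],[[27,-32,0],[0,0,0]],[[27,-32,0],[0,0,0]],[[27,-32,0],[0,0,0]],[[27,-32,0],[0,0,0]],[[27,-32,0],[0,0,0]],[[27,-32,0],[0,0,0]],[[14,-16,0],[0,0,0]],[[0,0,0],[0,0,0]]]' 0
cat >> h.py <<'E'
def go(x,y,z):
    s=sense();R=np.array(s['tool_rot']);p=np.array(s['eef_pos'])
    print('clk',s['clock'],'p',p.round(4),'q',np.round(s['q'],1),'F',np.round(s['wrist_force'],2),'op',round(s['opening'],4))
    print('tool shift mm',(R.T@(np.array([x,y,z])-p)*1000).round(1),'tilt deg',np.degrees(R[:2,2]).round(2))
E
python3 -c "
from h import *
go(.445,.2175,.160)"
```

```text
clock: 2.1
eef_pos: [0.4402, 0.2116, 0.2042]
tool_rot: [[0.923, 0.384, -0.002], [0.384, -0.923, -0.0], [-0.002, -0.001, -1.0]]
wrist_force: [-0.4, -1.3, 0.6]
opening: 0.0
clk 2.1 p [0.4402 0.2116 0.2042] q [19.  -2.8 86.6  0.  96.3 86.4] F [-0.37 -1.26  0.58] op 0.0
tool shift mm [ 6.8 -3.5 44.2] tilt deg [-0.12 -0.02]
```

```bash
python3 -m handwheel '[[[4,-2,10],[0,0,0]],[[3,-2,15],[0,0,0]],[[0,0,13],[0,0,0]],[[0,0,7],[0,0,0]],[[0,0,0],[0,0,0]],[[0,0,0],[0,0,0]]]'
python3 -c "
from h import *
go(.445,.2175,.139)
d=snap('scene','s1');cv2.imwrite('pics/s1c.png',cv2.resize(d['image'][90:290,330:500],None,fx=3,fy=3,interpolation=cv2.INTER_CUBIC))
d=snap('wrist','w1')
"
```

```text
clock: 2.7
eef_pos: [0.4453, 0.2155, 0.1604]
tool_rot: [[0.925, 0.38, -0.0], [0.38, -0.925, -0.0], [-0.0, 0.0, -1.0]]
wrist_force: [0.7, 0.4, 0.3]
opening: 0.0006
clk 2.7 p [0.4453 0.2155 0.1604] q [19.3 -1.3 90.1 -0.  91.2 86.9] F [0.67 0.38 0.26] op 0.0006
tool shift mm [ 0.5 -2.  21.4] tilt deg [-0.   -0.01]
```

View pics/s1c.png

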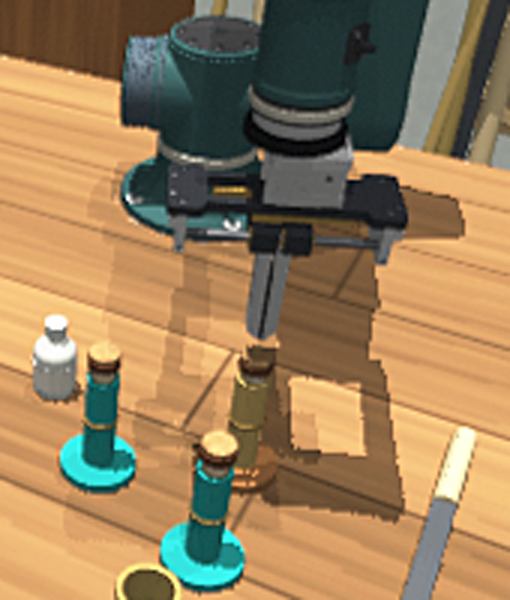

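View pics/w1.png

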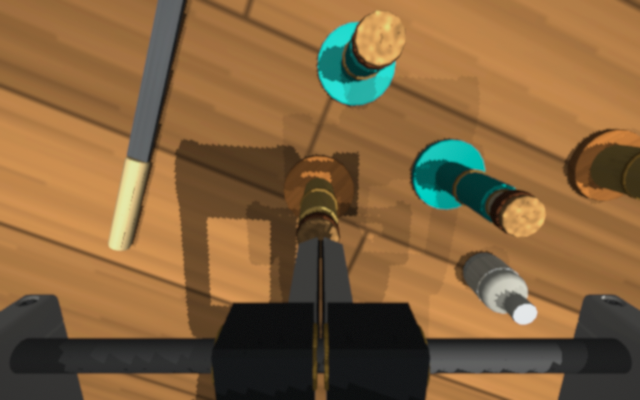

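```bash
python3 -m handwheel '[[[0,-1,6],[0,0,0]],[[0,-1,6],[0,0,0]],[[0,0,4],[0,0,0]],[[0,0,2],[0,0,0]],[[0,0,2],[0,0,0]],[[0,0,2],[0,0,0]],[[0,0,1],[0,0,0]],[[0,0,0],[0,0,0]]]'
python3 -c "
from h import *
go(.445,.2175,.1255)"
```

```text
clock: 3.6
eef_pos: [0.4446, 0.2177, 0.1376]
tool_rot: [[0.925, 0.381, 0.0], [0.381, -0.925, -0.0], [0.0, 0.0, -1.0]]
wrist_force: [0.2, 0.3, 0.4]
opening: 0.0006
clk 3.6 p [0.4446 0.2177 0.1376] q [19.5 -0.7 92.1 -0.  88.5 87.1] F [0.15 0.34 0.44] op 0.0006
tool shift mm [ 0.3  0.4 12.1] tilt deg [ 0.01 -0.  ]
```

```bash
python3 -m handwheel '[[[0,0,1],[0,0,0]],[[0,0,1],[0,0,0]],[[0,0,1],[0,0,0]],[[0,0,0],[0,0,0]]]'; python3 -m handwheel '[[[0,0,1],[0,0,0]],[[0,0,1],[0,0,0]],[[0,0,1],[0,0,0]],[[0,0,0],[0,0,0]]]'
```

```text
clock: 4.0
eef_pos: [0.4447, 0.2178, 0.1348]
tool_rot: [[0.925, 0.381, 0.001], [0.381, -0.925, 0.0], [0.001, 0.0, -1.0]]
wrist_force: [-1.8, -0.1, 3.3]
opening: 0.0006
clock: 4.4
eef_pos: [0.4446, 0.2178, 0.1313]
tool_rot: [[0.925, 0.381, 0.0], [0.381, -0.925, -0.0], [0.0, 0.0, -1.0]]
wrist_force: [0.3, 0.1, 4.0]
opening: 0.0003
```

```bash
python3 -m handwheel '[[[0,0,1],[0,0,0]],[[0,0,1],[0,0,0]],[[0,0,1],[0,0,0]],[[0,0,1],[0,0,0]],[[0,0,0],[0,0,0]]]'; python3 -m handwheel '[[[0,0,1],[0,0,0]],[[0,0,1],[0,0,0]],[[0,0,0],[0,0,0]]]'
```

```text
clock: 4.9
eef_pos: [0.4446, 0.2178, 0.1273]
tool_rot: [[0.925, 0.381, 0.0], [0.381, -0.925, -0.0], [0.0, 0.0, -1.0]]
wrist_force: [-0.9, 1.5, 4.3]
opening: 0.0004
clock: 5.2
eef_pos: [0.4448, 0.2178, 0.1264]
tool_rot: [[0.925, 0.381, 0.001], [0.381, -0.925, 0.0], [0.001, 0.0, -1.0]]
wrist_force: [-1.7, -1.2, 7.6]
opening: 0.0005
```

```bash
python3 -m handwheel '[[[0,0,1],[0,0,0]],[[0,0,0],[0,0,0]],[[0,0,0],[0,0,0]]]'; python3 -m handwheel '[[[0,0,-3],[0,0,0]],[[0,0,-6],[0,0,0]],[[0,0,-15],[0,0,0]],[[0,0,-25],[0,0,0]],[[0,0,-20],[0,0,0]],[[0,0,0],[0,0,0]]]'
python3 -c "
from h import *
go(.578,-.041,.195)
d=snap('scene','s2');cv2.imwrite('pics/s2c.png',cv2.resize(d['image'][90:290,330:500],None,fx=3,fy=3,interpolation=cv2.INTER_CUBIC))
"
```

```text
clock: 5.5
eef_pos: [0.4448, 0.2178, 0.1259]
tool_rot: [[0.925, 0.381, 0.001], [0.381, -0.925, 0.0], [0.001, 0.0, -1.0]]
wrist_force: [-3.2, -0.5, 8.2]
opening: 0.0003
clock: 6.1
eef_pos: [0.4461, 0.2183, 0.196]
tool_rot: [[0.925, 0.381, 0.005], [0.381, -0.925, 0.002], [0.005, 0.0, -1.0]]
wrist_force: [0.9, 0.3, 0.1]
opening: 0.0007
clk 6.1 p [0.4461 0.2183 0.196 ] q [19.5 -2.  86.7 -0.  94.9 87.1] F [0.93 0.35 0.1 ] op 0.0007
tool shift mm [ 23.2 290.    1.3] tilt deg [0.29 0.1 ]
```

View pics/s2c.png

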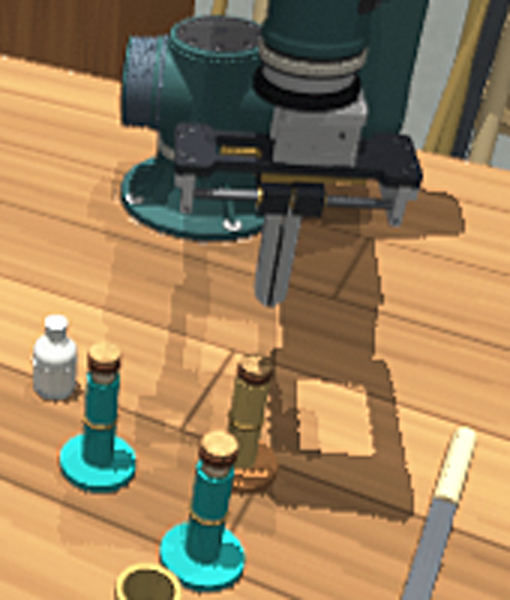

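Run:
```python
from h import *
d=load('s2');c=d['image'][195:260,395:435]
cv2.imwrite('pics/s2d.png',cv2.resize(c,None,fx=9,fy=9,interpolation=cv2.INTER_CUBIC))
```

```text
(no output)
```

View pics/s2d.png

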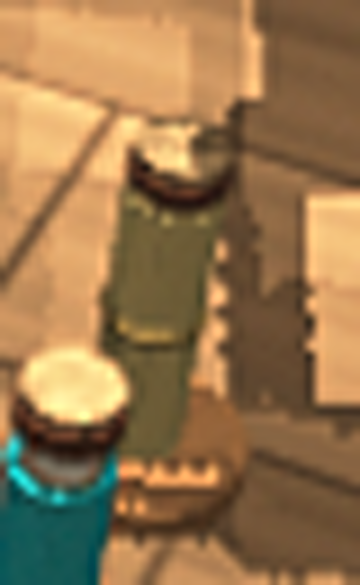

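The slim tube's dark disc (crop 180,185) sits straight on the rim with no pale stem showing, so it is home. Next is the middle tube.

```bash
python3 -m handwheel '[[[2,20,0],[0,0,0]],[[3,35,0],[0,0,0]],[[3,40,0],[0,0,0]],[[3,40,0],[0,0,0]],[[3,40,0],[0,0,0]],[[3,40,0],[0,0,0]],[[3,40,0],[0,0,0]],[[2,25,0],[0,0,0]],[[1,10,0],[0,0,0]],[[0,0,0],[0,0,0]],[[0,0,0],[0,0,0]]]'
python3 -c "
from h import *
go(.578,-.041,.120)"
```

```text
clock: 7.25
eef_pos: [0.5756, -0.0406, 0.1925]
tool_rot: [[0.924, 0.382, -0.002], [0.382, -0.924, 0.001], [-0.001, -0.002, -1.0]]
wrist_force: [-0.2, 1.3, 0.5]
opening: 0.0004
clk 7.25 p [ 0.5756 -0.0406  0.1925] q [-9.7  8.7 75.9  0.  95.5 57.9] F [-0.16  1.29  0.5 ] op 0.0004
tool shift mm [ 2.1  1.4 72.5] tilt deg [-0.11  0.06]
```

```bash
python3 -m handwheel '[[[2,1,10],[0,0,0]],[[0,0,20],[0,0,0]],[[0,0,20],[0,0,0]],[[0,0,12],[0,0,0]],[[0,0,6],[0,0,0]],[[0,0,2],[0,0,0]],[[0,0,0],[0,0,0]]]'
python3 -c "
from h import *
go(.578,-.041,.102)
d=snap('scene','s3');cv2.imwrite('pics/s3c.png',cv2.resize(d['image'][120:260,230:380],None,fx=4,fy=4,interpolation=cv2.INTER_CUBIC))"
```

```text
clock: 7.95
eef_pos: [0.5788, -0.0416, 0.1239]
tool_rot: [[0.924, 0.381, 0.001], [0.381, -0.924, -0.0], [0.001, 0.001, -1.0]]
wrist_force: [0.0, -0.5, -0.1]
opening: 0.0006
clk 7.95 p [ 0.5788 -0.0416  0.1239] q [-9.7 10.5 81.7 -0.  87.8 57.9] F [ 0.02 -0.52 -0.11] op 0.0006
tool shift mm [-0.5 -0.9 21.9] tilt deg [ 0.05 -0.01]
```

View pics/s3c.png

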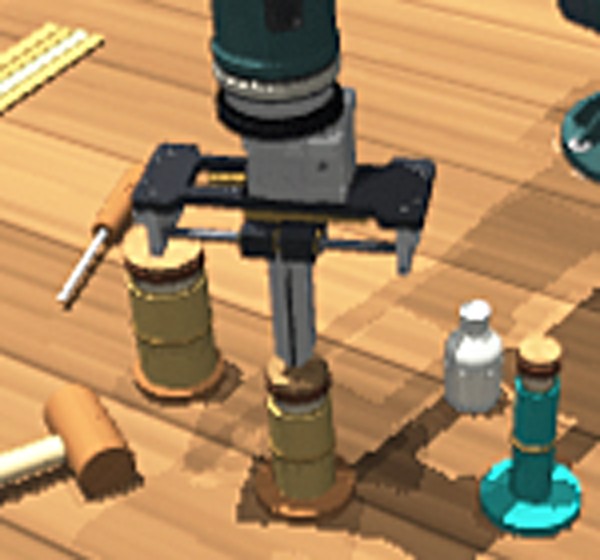

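The tip (crop 293,362) is just above the middle of the cap (297,370). Pressing now.

```bash
python3 -m handwheel '[[[0,0,3],[0,0,0]],[[0,0,3],[0,0,0]],[[0,0,2],[0,0,0]],[[0,0,1],[0,0,0]],[[0,0,1],[0,0,0]],[[0,0,1],[0,0,0]],[[0,0,0],[0,0,0]]]'; python3 -m handwheel '[[[0,0,1],[0,0,0]],[[0,0,1],[0,0,0]],[[0,0,1],[0,0,0]],[[0,0,1],[0,0,0]],[[0,0,1],[0,0,0]],[[0,0,0],[0,0,0]]]'
```

```text
clock: 8.7
eef_pos: [0.5787, -0.0419, 0.113]
tool_rot: [[0.925, 0.381, 0.001], [0.381, -0.925, -0.0], [0.0, 0.0, -1.0]]
wrist_force: [-0.6, 0.7, 4.2]
opening: 0.0009
clock: 9.3
eef_pos: [0.5786, -0.0418, 0.1073]
tool_rot: [[0.925, 0.381, 0.0], [0.381, -0.925, -0.0], [0.0, 0.0, -1.0]]
wrist_force: [-1.0, -0.7, 3.6]
opening: 0.0006
```

```bash
python3 -m handwheel '[[[0,0,1],[0,0,0]],[[0,0,1],[0,0,0]],[[0,0,1],[0,0,0]],[[0,0,1],[0,0,0]],[[0,0,0],[0,0,0]]]'; python3 -m handwheel '[[[0,0,1],[0,0,0]],[[0,0,1],[0,0,0]],[[0,0,0],[0,0,0]],[[0,0,0],[0,0,0]]]'
```

```text
clock: 9.8
eef_pos: [0.5786, -0.0418, 0.1034]
tool_rot: [[0.925, 0.381, 0.0], [0.381, -0.925, -0.0], [0.0, 0.0, -1.0]]
wrist_force: [0.5, 0.1, 3.9]
opening: 0.0006
clock: 10.2
eef_pos: [0.5787, -0.0418, 0.1025]
tool_rot: [[0.925, 0.381, 0.001], [0.381, -0.925, -0.0], [0.001, 0.001, -1.0]]
wrist_force: [-2.1, 0.5, 7.0]
opening: 0.0006
```

```bash
python3 -m handwheel '[[[0,0,1],[0,0,0]],[[0,0,0],[0,0,0]],[[0,0,0],[0,0,0]]]'; python3 -m handwheel '[[[0,0,-3],[0,0,0]],[[0,0,-6],[0,0,0]],[[0,0,-15],[0,0,0]],[[0,0,-25],[0,0,0]],[[0,0,-25],[0,0,0]],[[0,0,-10],[0,0,0]],[[0,0,0],[0,0,0]]]'
python3 -c "
from h import *
go(.5195,-.1965,.18)
d=snap('scene','s4');cv2.imwrite('pics/s4c.png',cv2.resize(d['image'][195:255,285:325],None,fx=9,fy=9,interpolation=cv2.INTER_CUBIC))"
```

```text
clock: 10.5
eef_pos: [0.5787, -0.0419, 0.102]
tool_rot: [[0.925, 0.381, 0.001], [0.381, -0.925, -0.0], [0.001, 0.001, -1.0]]
wrist_force: [-3.3, -0.8, 9.4]
opening: 0.0004
clock: 11.2
eef_pos: [0.5796, -0.0419, 0.1867]
tool_rot: [[0.925, 0.381, 0.004], [0.381, -0.925, -0.001], [0.004, 0.002, -1.0]]
wrist_force: [-0.4, -0.3, -0.3]
opening: 0.0001
clk 11.2 p [ 0.5796 -0.0419  0.1867] q [-9.7  9.  76.2  0.  94.5 57.9] F [-0.44 -0.33 -0.27] op 0.0001
tool shift mm [-114.5  120.     6.6] tilt deg [ 0.24 -0.04]
```

View pics/s4c.png

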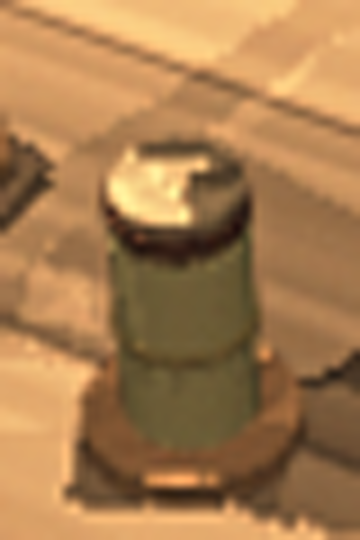

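The middle cap is down on its rim (crop 180,245), with no stem visible. Next is the thick tube.

```bash
python3 -m handwheel '[[[-14,15,0],[0,0,0]],[[-25,25,0],[0,0,0]],[[-25,25,0],[0,0,0]],[[-25,25,0],[0,0,0]],[[-16,20,0],[0,0,0]],[[-10,10,0],[0,0,0]],[[0,0,0],[0,0,0]],[[0,0,0],[0,0,0]]]'
python3 -c "
from h import *
go(.5195,-.1965,.135)"
```

```text
clock: 12.05
eef_pos: [0.5178, -0.1958, 0.1836]
tool_rot: [[0.925, 0.381, -0.001], [0.381, -0.925, 0.001], [-0.0, -0.002, -1.0]]
wrist_force: [-0.1, 0.5, -0.1]
opening: 0.0004
clk 12.05 p [ 0.5178 -0.1958  0.1836] q [-26.6   5.8  80.1   0.   94.2  41. ] F [-0.08  0.47 -0.09] op 0.0004
tool shift mm [ 1.3  1.4 48.6] tilt deg [-0.06  0.08]
```

```bash
python3 -m handwheel '[[[1,1,10],[0,0,0]],[[0,0,16],[0,0,0]],[[0,0,13],[0,0,0]],[[0,0,7],[0,0,0]],[[0,0,2],[0,0,0]],[[0,0,0],[0,0,0]]]'
python3 -c "
from h import *
go(.5195,-.1965,.115)
d=snap('scene','s5');cv2.imwrite('pics/s5c.png',cv2.resize(d['image'][100:240,210:340],None,fx=4,fy=4,interpolation=cv2.INTER_CUBIC))"
```

```text
clock: 12.65
eef_pos: [0.5192, -0.1968, 0.1362]
tool_rot: [[0.924, 0.381, -0.0], [0.381, -0.924, 0.0], [-0.0, -0.0, -1.0]]
wrist_force: [-1.0, 0.1, -0.8]
opening: 0.0004
clk 12.65 p [ 0.5192 -0.1968  0.1362] q [-26.6   7.   84.2  -0.   88.8  41. ] F [-0.99  0.08 -0.77] op 0.0004
tool shift mm [ 0.4 -0.2 21.2] tilt deg [-0.02  0.01]
```

View pics/s5c.png

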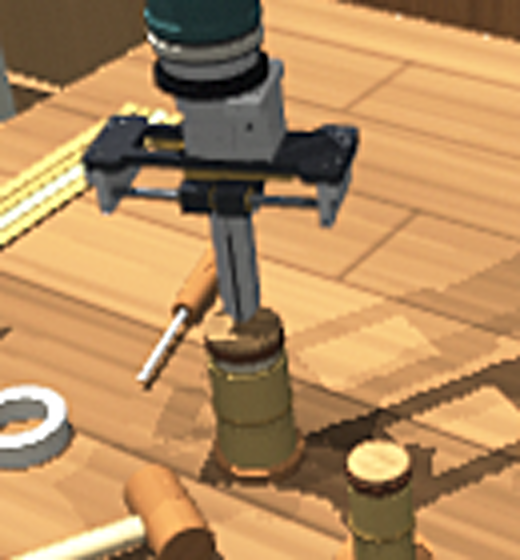

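The tip is over the middle of the thick cap (crop 243,322). Pressing.

```bash
python3 -m handwheel '[[[0,0,3],[0,0,0]],[[0,0,3],[0,0,0]],[[0,0,2],[0,0,0]],[[0,0,1],[0,0,0]],[[0,0,1],[0,0,0]],[[0,0,1],[0,0,0]],[[0,0,0],[0,0,0]]]'; python3 -m handwheel '[[[0,0,1],[0,0,0]],[[0,0,1],[0,0,0]],[[0,0,1],[0,0,0]],[[0,0,1],[0,0,0]],[[0,0,1],[0,0,0]],[[0,0,0],[0,0,0]]]'; python3 -m handwheel '[[[0,0,1],[0,0,0]],[[0,0,1],[0,0,0]],[[0,0,1],[0,0,0]],[[0,0,1],[0,0,0]],[[0,0,0],[0,0,0]]]'
```

```text
clock: 13.4
eef_pos: [0.5193, -0.1971, 0.1259]
tool_rot: [[0.925, 0.381, 0.0], [0.381, -0.925, -0.0], [0.0, 0.0, -1.0]]
wrist_force: [-0.4, 0.9, 1.6]
opening: 0.0004
clock: 14.0
eef_pos: [0.5193, -0.1972, 0.1204]
tool_rot: [[0.925, 0.381, 0.0], [0.381, -0.925, -0.0], [0.0, 0.0, -1.0]]
wrist_force: [-1.9, 0.6, 3.4]
opening: 0.0004
clock: 14.5
eef_pos: [0.5192, -0.1971, 0.1163]
tool_rot: [[0.925, 0.381, 0.0], [0.381, -0.925, -0.0], [-0.0, 0.0, -1.0]]
wrist_force: [-0.2, 0.7, 3.3]
opening: 0.0006
```

```bash
python3 -m handwheel '[[[0,0,1],[0,0,0]],[[0,0,1],[0,0,0]],[[0,0,0],[0,0,0]],[[0,0,0],[0,0,0]]]';python3 -m handwheel '[[[0,0,1],[0,0,0]],[[0,0,0],[0,0,0]],[[0,0,0],[0,0,0]]]'
```

```text
clock: 14.9
eef_pos: [0.5193, -0.1971, 0.1149]
tool_rot: [[0.925, 0.381, 0.0], [0.381, -0.925, -0.0], [0.0, 0.0, -1.0]]
wrist_force: [-0.5, -0.6, 5.5]
opening: 0.0007
clock: 15.2
eef_pos: [0.5194, -0.1971, 0.1145]
tool_rot: [[0.925, 0.381, 0.001], [0.381, -0.925, -0.0], [0.0, 0.001, -1.0]]
wrist_force: [-2.3, 1.3, 6.4]
opening: 0.0005
```

```bash
python3 -m handwheel '[[[0,0,1],[0,0,0]],[[0,0,0],[0,0,0]],[[0,0,0],[0,0,0]]]'; python3 -m handwheel '[[[0,0,-3],[0,0,0]],[[0,0,-6],[0,0,0]],[[0,0,-15],[0,0,0]],[[0,0,-25],[0,0,0]],[[0,0,-30],[0,0,0]],[[-20,0,-10],[0,0,0]],[[-40,0,0],[0,0,0]],[[-40,0,0],[0,0,0]],[[-40,0,0],[0,0,0]],[[-20,0,0],[0,0,0]],[[0,0,0],[0,0,0]],[[0,0,0],[0,0,0]]]'
python3 - <<'E'
from h import *
go(.3,-.3,.2)
d=snap('scene','s6');cv2.imwrite('pics/s6c.png',cv2.resize(d['image'][165:315,230:450],None,fx=3.6,fy=3.6,interpolation=cv2.INTER_CUBIC))
d=snap('top','t6')
for tag in('top0','t6'):
  d=load(tag);K=d['mtx'];V=d['view'];H,W=d['depth'].shape
  vv,uu=np.mgrid[:H,:W]; P=np.stack([(uu-K[0,2])/K[0,0],(vv-K[1,2])/K[1,1],np.ones((H,W))],-1)*d['depth'][...,None]
  Pw=(P-V[:3,3])@V[:3,:3]
  for n,(x,y),zh in(('slim',(.445,.2175),.128),('mid',(.578,-.041),.104),('thick',(.5195,-.1965),.116)):
    m=(np.hypot(Pw[...,0]-x,Pw[...,1]-y)<.04)&(abs(Pw[...,2]-zh-.003)<.013)
    w=Pw[m]; w=w[w[:,2]>np.median(w[:,2])-.004]; print(tag,n,w.mean(0).round(4),'home',zh)
E
```

```text
clock: 15.5
eef_pos: [0.5194, -0.1972, 0.114]
tool_rot: [[0.925, 0.381, 0.001], [0.381, -0.925, -0.001], [0.001, 0.001, -1.0]]
wrist_force: [-2.5, 0.4, 8.2]
opening: 0.0007
clock: 16.7
eef_pos: [0.3717, -0.2581, 0.2021]
tool_rot: [[0.925, 0.38, 0.002], [0.38, -0.925, -0.0], [0.001, 0.001, -1.0]]
wrist_force: [-0.7, 0.6, 0.1]
opening: 0.0005
clk 16.7 p [ 0.3717 -0.2581  0.2021] q [-42.   -7.6  91.3   0.   96.3  25.7] F [-0.67  0.59  0.14] op 0.0005
tool shift mm [-82.3  11.4   2. ] tilt deg [ 0.09 -0.02]
top0 slim [0.4441 0.2177 0.1383] home 0.128
top0 mid [ 0.5776 -0.0402  0.1158] home 0.104
top0 thick [ 0.5187 -0.1961  0.1269] home 0.116
t6 slim [0.444  0.2181 0.128 ] home 0.128
t6 mid [ 0.5777 -0.0403  0.1045] home 0.104
t6 thick [ 0.5189 -0.1963  0.1166] home 0.116
```

View pics/s6c.png

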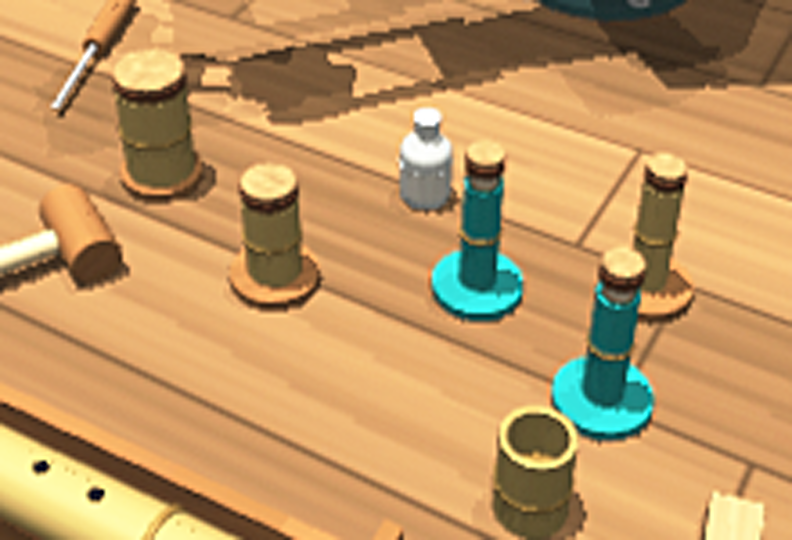

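View pics/t6.png

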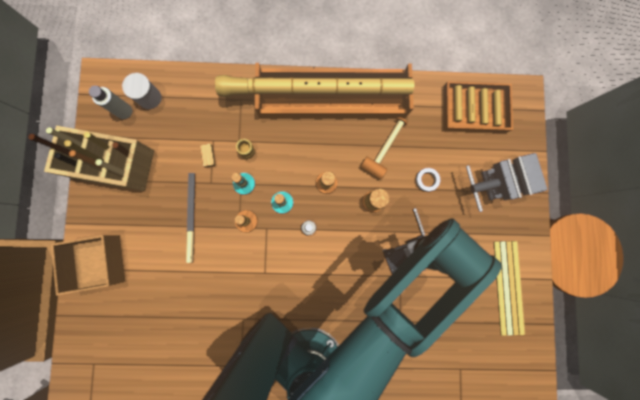

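All three caps sit on their rims at crop (150,95), (270,200) and (664,180). The look-alikes and other items have not moved, and the arm is clear.

```bash
python3 -c "
from station import *
print(finish_job())"
```

```text
the job is handed in; nothing more can be done
None
```

All three plugs are pressed home in the order asked: slim, then middle, then thick. I used the closed fingertips and handed the job in at about 17 s.

- **Force:** each plug slid at about 4 N. I pressed on until the vertical force rose to 8–9 N against the hard stop.
- **Cap heights:** by top-camera depth the caps are at 128.0, 104.5 and 116.6 mm, against 128, 104 and 116 mm when home. No pale stem shows on any of them.
- **Position:** the tubes stayed within about 0.5 mm of where they stood. The turquoise look-alikes and the other items look unmoved in the pictures. The arm covers part of the screwdriver in the last top view, but it looks in place in the scene view.

No check failed or disagreed beyond the stated 2 mm camera calibration.

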